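# Lock the stop collar onto the spindle flat

## Robot

A 6-joint arm with a two-finger parallel gripper is mounted at the origin on the work surface. World frame = base frame: x ahead of the robot, y to its left, z up, the work surface at z = 0. Lengths are in m, angles in rad, forces in N, time in s.
With the tool pointing down it reaches from about 0.225 to 0.875 m from the base axis. Payload 3.4 kg.
Tool frame: the origin (TCP) lies midway between the tips of the shut fingers; the grasp point (between the pads) lies 19 mm behind it (manip.pinch_z is the distance from the TCP to the grasp point, in m); z points along the fingers, y is the line along which they close (so a half turn about z gives the same grasp; the last joint's range is limited). The gripper opens to 85 mm and grips with 20 to 120 N. Pads are 22 mm wide; open, the fingers measure 114 mm over their backs; the gripper's body (76 mm by 85 mm) begins 54 mm behind the grasp point. The pads swing forward as they close: fully open they stand 13 mm farther back than shut.
Start: joints at [1.194, 0.276, 1.505, -0, 1.361, -0.121], TCP at [0.146, 0.556, 0.231] pointing down, gripper open.
Joint ranges: [-2.89, 2.89], [-0.75, 2.08], [0.22, 2.7], [-1.18, 4.32], [0.11, 2.71], [-2.7, 2.7]. Speed limits (rad/s): [2.57, 2.57, 3.14, 3.14, 3.14, 3.14].

## Interface

Orientations are given as a unit quaternion [w, x, y, z].
In Python, from rig import manip gives the robot as it stands.
- The arm moves only by the tool carry_out, never from a script. Its arguments are lists of equal length, an entry for each row: "delta_pos": the shift along the tool's x, y, z scaled (see below), a list of three; "turn": the turn, a rotation vector about the tool's x, y, z scaled (see below), a list of three; "claw": the closure, from -1 (fully open) to 1 (shut). A call has 1 to 12 rows; each row is the pose to reach, as a shift and turn from the pose commanded when the call began, along the tool's axes at that moment; what a row does not reach only later rows make up. The controller multiplies each number of a shift by 400 mm and each number of a turn by 30 degrees. A row lasts 1/10 s, in which the tool goes at most 50 mm and 8.59 degrees, less where a joint would pass 70% of its speed; a pose out of reach is approached as far as the arm can. A call with a number of a shift or a turn outside -1 to 1 is refused whole. A call with a gripper value outside its range is refused whole. The fingers move at their own pace and stop on an object; "force" is the grip in N (left out, the last holds). Time passes only in rows, so rows that repeat a pose let the fingers close. It gives the time, the measured TCP pose, the force, the opening and the grip force at its end, in the units of the state.
- manip.get_state(): the state, without advancing time (a new reading comes with each control period).
- manip.get_image(name): name is "scene" or "side" or "wrist"; returns a dict with "image" (420x560x3 uint8, red, green, blue), "z_map" (420x560 float32, m along the optical axis (not along the pixel's ray), 0 where there is no reading), "fx", "fy", "cx", "cy" (pixels), "k1" (the pictures are not rectified: a ray, as slopes to the right and down, at radius r is drawn at 1 + k1 r^2 times it, then the intrinsics apply), "world_to_cam" (4x4, takes a point from world to camera coordinates). Camera axes: x right, y down, z forward; pixel columns grow to the right and rows downward; lengths in m; the calibration is good to about 2 mm. A picture is of the moment at which its call begins.
- manip.sign_off(): hands the job in; it is judged then, once.
Trained networks look in the newest picture that a camera, given by its name, has taken for a name from the list of things; names that differ only in an ending like _2 or _b are one class to them, and where a whole thing is asked for, a point or a joint stands for the part that bears it (a point fixed in the world has none). Each returns a list of dicts, best first, with "score" (0 to 1); they miss things now and then, are a little off and sometimes report something else, mostly with a low value. They report only what shows in the picture. A call takes as long as a camera call.
- manip.spot_in(camera, query): "point" ([x, y, z] in m, in world coordinates, good to about 4 mm: the middle of the surface that is visible of it).
- manip.place_of(camera, query): "point" ([x, y, z] in m, in world coordinates, good to about 4 mm: a listed point, or the origin of a listed thing).
The state is a dict: "clock": time; "qpos": joint angles; "qd": joint speeds; "effort": joint torques, N m; "position": TCP position; "ee_rot": TCP orientation; "contact_force": force on the tool from outside, world axes, zero at the start; "moment": the same for the moment, N m; "width": finger opening in m; "gripper_force": force on a finger pad.
Only numpy, scipy, OpenCV 4.12 (cv2) and the standard library are available. Lean on these libraries where they do the work, as an engineer would, in place of code of your own. Each camera call takes 0.05 s, during which the arm holds its last target. There are 200 camera calls.

## Task

Turn the loose stop collar on the fixture's level spindle until its lever set screw squarely faces the flat milled along the spindle, and only then swing the screw's lever clockwise (seen from above) until it is tight by feel: about 0.55 N m, which is some 8 N at the lever's ball, and not much beyond, as the screw must not be overtightened; keep the push on for a moment, then let go. Push the fixture gently throughout (under 25 N), leave the screw tight and square on the flat, and do not disturb the other things on the bench.

Things in the scene. Friction and masses are not known exactly. Their poses are not given: they have to be found in the camera images.
- stand: The fixture, fixed to the bench: dark base plate 280 x 130 x 12 mm, two grey bearing blocks (25 mm thick, 55 wide, tops 140 mm above the bench) centred at x = -115 and +70 mm. Origin: centre of the base's underside. Its x axis is the direction of the level spindle, z is up; the spindle axis runs 110 mm above the bench.
- spindle: The level steel spindle, 32 mm round, 280 mm long, one flat milled along its whole length (21 mm wide, 12 mm from the axis); braked, it does not turn. A square cover (110 mm) sits on its +x end, top edge parallel to the flat. Origin: on the axis, mid collar. x runs along the spindle; z points squarely out of the flat (up to 13 degrees from vertical, either way).
- collar: The dark collar on the spindle between the blocks: 60 mm across, 28 wide, with a boss (24 mm across, 28 to 40 mm from the axis) for its set screw. Origin on the spindle axis. It turns about x and stays where left (drag 0.32 N m: 6.4 N at 50 mm from the axis). z points outwards along the screw; at the start z leans 0.45 to 0.8 rad to the stand's -y side (positive about x).
- clamp: The set screw with its lever: on the collar's boss a round hub (28 mm across, 48 to 65 mm from the spindle axis when slack) with a 10 mm round lever, 56 mm from the spindle axis when slack, ending in a ball. Origin on the spindle axis when slack; z along the screw, outwards; the lever points along its -x. At the start it is slack, the lever pointing to the stand's -x, turned 0.6 rad towards +y.
- hub (a point): Centre of the set screw's hub, 56 mm from the spindle axis when slack. The screw tightens clockwise seen from outside (lever from the stand's -x to +y to +x) and sinks 8 mm per radian (coarse thread).
- lever_ball (a point): Centre of the black ball (18 mm across) on the lever's end, 65 mm from the screw's axis. Running free the lever takes 0.15 N m (2.3 N at the ball). The nose meets the flat after somewhere between 0.55 and 1.4 rad, different each time and not visible; from there the torque climbs by about 2.4 N m per radian. Let go, it springs back up to 10 degrees and stays tight.
- cover_a: A spare cast aluminium cover, 110 mm square and 34 mm high, lying plate up. Not part of the job. Origin: centre of its underside.
- cover_b: Another spare cast cover like cover_a. Not part of the job. Origin: centre of its underside.
- sand_block: A dark sanding block, 100 x 70 x 24 mm, lying near the fixture. Not part of the job. Origin: centre of its underside.
- sand_block2: A second sanding block. Not part of the job. Origin: centre of its underside.
- spare_collar: A plain spare steel collar ring without screw, 60 mm across, 28 mm high, lying flat beside the fixture. Not part of the job. Origin: centre of its underside.
- spanner: An open-ended spanner, 160 mm long, lying beside the fixture. Not part of the job. Origin: centre of its underside.
- tin: An aluminium tin, 70 mm across, 60 mm high. Not part of the job. Origin: centre of its underside.

How it is judged:
By the outcome, as a careful person would: the job done as asked, in the order asked, and still so for the second after the job is handed in, with the robot touching nothing.
It also fails if it takes over 67 s, if anything falls off the work surface, if the arm or the gripper's body presses on something with over 40 N, if the wrist force passes 120 N, or if a joint passes its speed limit or range.

## Working session

There is one attempt and no reset: what is moved stays moved. The work goes in short steps, Python scripts to look and compute and a tool call to move; the robot and the scene stay as the last step left them, time stands still between calls to the robot, and variables do not carry over. Pictures are saved under pics/ and viewed, at most 10 in all, crops included, and the job is handed in when it is done.

Besides the shell and the picture viewer there is one more tool, called after "Request:" as a command line: name --argument value ..., lists and objects as JSON in quotes. carry_out: Moves the arm, as the interface text tells. Shifts and turns lie within -1 to 1; 1 stands for 400 mm of shift or 30 degrees of turn. Its arguments: {"type":"object","properties":{"delta_pos":{"type":"array","items":{"type":"array","items":{"type":"number","minimum":-1,"maximum":1}}},"turn":{"type":"array","items":{"type":"array","items":{"type":"number","minimum":-1,"maximum":1}}},"claw":{"type":"array","items":{"type":"number"}},"force":{"type":"number"}},"required":["delta_pos","turn","claw"]}

```bash
ls; mkdir -p pics; cat > h.py <<'E'
from rig import manip
import numpy as np, cv2
from scipy.spatial.transform import Rotation as R
def save(cam,fn):
    d=manip.get_image(cam); cv2.imwrite('pics/'+fn,d['image'][:,:,::-1]); return d
def cloud(d):
    h,w=d['z_map'].shape
    u,v=np.meshgrid(np.arange(w),np.arange(h))
    K=np.array([[d['fx'],0,d['cx']],[0,d['fy'],d['cy']],[0,0,1.]])
    p=cv2.undistortPoints(np.stack([u,v],-1).reshape(-1,1,2).astype(np.float64),K,np.array([d['k1'],0,0,0.,0])).reshape(h,w,2)
    z=d['z_map']; c=np.dstack([p[...,0]*z,p[...,1]*z,z,np.ones_like(z)])
    W=c@np.linalg.inv(d['world_to_cam']).T
    P=W[...,:3]; P[z==0]=np.nan
    return P
def rot(s): q=s['ee_rot']; return R.from_quat([q[1],q[2],q[3],q[0]])
E
python3 - <<'E'
from h import *
np.set_printoptions(precision=3,suppress=True)
for c in ['scene','side']:
    d=save(c,c+'0.png'); np.savez(c+'0.npz',P=cloud(d))
    print(c,np.linalg.inv(d['world_to_cam'])[:3])
    for n in ['stand','spindle','collar','clamp','hub','lever_ball','cover_a','tin']:
        r=manip.place_of(c,n); print(n,[(round(x['score'],2),np.round(x['point'],3)) for x in r[:2]])
s=manip.get_state(); print(s)
E
```

```text
pics
scene [[ 0.096  0.722 -0.685  1.326]
 [ 0.995 -0.07   0.065 -0.094]
 [-0.001 -0.688 -0.726  0.954]]
stand [(0.79, array([ 0.576, -0.062, -0.003])), (0.41, array([ 0.623, -0.426, -0.   ]))]
spindle [(0.91, array([ 0.575, -0.065,  0.11 ]))]
collar [(0.89, array([ 0.578, -0.064,  0.11 ]))]
clamp [(0.74, array([ 0.577, -0.063,  0.111])), (0.66, array([ 0.591, -0.094,  0.161]))]
hub [(0.6, array([ 0.592, -0.092,  0.16 ]))]
lever_ball [(0.44, array([ 0.534, -0.081,  0.178])), (0.17, array([ 0.58 , -0.061, -0.002]))]
cover_a [(0.97, array([ 0.616,  0.418, -0.001])), (0.94, array([ 0.46 , -0.4  , -0.004]))]
tin [(0.8, array([ 0.454,  0.401, -0.002]))]
side [[-0.822 -0.434  0.369  0.138]
 [-0.57   0.637 -0.52   0.584]
 [-0.01  -0.637 -0.77   1.001]]
stand [(0.93, array([ 0.579, -0.057, -0.001])), (0.53, array([ 0.458, -0.401, -0.007]))]
spindle [(0.66, array([ 0.576, -0.062,  0.111]))]
collar [(0.68, array([ 0.573, -0.066,  0.114]))]
clamp []
hub [(0.64, array([ 0.588, -0.087,  0.16 ]))]
lever_ball [(0.57, array([0.588, 0.063, 0.004])), (0.5, array([ 0.526, -0.078,  0.179]))]
cover_a [(0.74, array([ 0.455, -0.397, -0.002])), (0.69, array([ 0.616,  0.418, -0.   ]))]
tin [(0.7, array([ 0.453,  0.393, -0.001]))]
{'clock': 0.9, 'qpos': array([ 1.194,  0.276,  1.505, -0.   ,  1.361, -0.121]), 'qd': array([ 0.001, -0.001, -0.   , -0.001,  0.001, -0.   ]), 'effort': array([  0.001, -41.664, -24.61 ,  -0.   ,  -0.   ,   0.   ]), 'position': array([0.146, 0.556, 0.231]), 'ee_rot': array([0.   , 0.128, 0.992, 0.   ]), 'contact_force': array([-0.529,  0.177, -0.662]), 'moment': array([-0.017, -0.012, -0.007]), 'gripper_force': 0.0, 'width': 0.08534207651214791}
```

View pics/scene0.png

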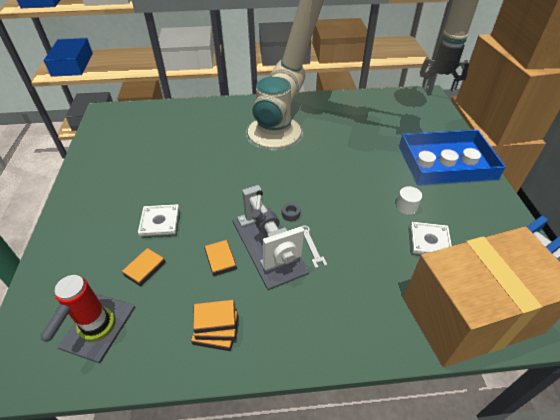

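View pics/side0.png

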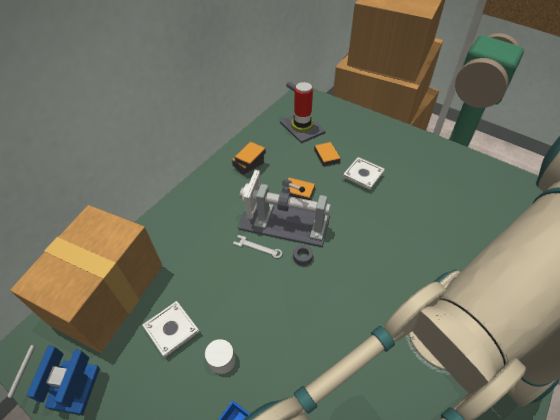

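The scene view shows the fixture at about (270,230), nearly along world x, with the cover on the +x end (285,248) and the lever side at about (262,212). The bench items around it are well clear. Next I'll get the yaw and the wrist camera's mounting.

```bash
python3 - <<'E'
from h import *
np.set_printoptions(precision=4,suppress=True)
for c in ['scene','side']:
    P=np.load(c+'0.npz')['P'].reshape(-1,3)
    m=(abs(P[:,0]-.577)<.17)&(abs(P[:,1]+.062)<.12)
    q=P[m&(P[:,2]>.007)&(P[:,2]<.017)]
    print(c,len(q),cv2.minAreaRect((q[:,:2]*1000).astype(np.float32)))
    q=P[m&(P[:,2]>.134)&(P[:,2]<.146)]; print(np.c_[q.min(0),q.max(0)].ravel())
    q=P[m&(P[:,2]>.115)&(P[:,2]<.13)]
    if len(q)>5: print(len(q),cv2.fitLine(q[:,:2].astype(np.float32),cv2.DIST_HUBER,0,.01,.01).ravel())
d=manip.get_image('wrist'); s=manip.get_state()
T=np.eye(4);T[:3,:3]=rot(s).as_matrix();T[:3,3]=s['position']
print(np.linalg.inv(T)@np.linalg.inv(d['world_to_cam']),d['fx'],d['cx'],d['cy'],d['k1'])
print(rot(s).as_matrix())
E
```

```text
scene 1647 ((570.04931640625, -61.19512939453125), (238.1265869140625, 321.7386474609375), 89.72586059570312)
[ 0.447   0.7028 -0.1322  0.0238  0.134   0.146 ]
545 [ 0.9401  0.3408  0.6118 -0.0588]
side 1821 ((571.4537353515625, -62.10578918457031), (239.47264099121094, 291.6109924316406), 89.55130767822266)
[ 0.4524  0.7011 -0.1262  0.0233  0.134   0.146 ]
575 [ 0.9372  0.3487  0.5695 -0.0602]
[[-0.0004 -0.9632 -0.2687  0.0677]
 [ 1.     -0.0004  0.0002 -0.0001]
 [-0.0003 -0.2687  0.9632 -0.1422]
 [ 0.      0.      0.      1.    ]] 356.8445430180077 282.0057846489023 207.82695771675282 -0.004743924840451527
[[-0.9675  0.253   0.0001]
 [ 0.253   0.9675  0.0001]
 [-0.      0.0001 -1.    ]]
```

Request:
carry_out --delta_pos '[[-0.715,-0.61,-0.17],[-0.715,-0.61,-0.17],[-0.715,-0.61,-0.17],[-0.715,-0.61,-0.17],[-0.715,-0.61,-0.17],[-0.715,-0.61,-0.17],[-0.715,-0.61,-0.17],[-0.715,-0.61,-0.17],[-0.715,-0.61,-0.17]]' --turn '[[0,0,0.92],[0,0,0.92],[0,0,0.92],[0,0,0.92],[0,0,0.92],[0,0,0.92],[0,0,0.92],[0,0,0.92],[0,0,0.92]]' --claw '[-1,-1,-1,-1,-1,-1,-1,-1,-1]'

```text
clock: 1.85
position: [0.363, 0.2452, 0.3003]
ee_rot: [0.002, 0.363, 0.932, 0.0]
contact_force: [0.3, 0.9, -1.0]
width: 0.0854
gripper_force: 0.0
```

```bash
cat >> h.py <<'E'
def plan(target,yawdeg=None,z=None):
    """shift/turn units to reach a world TCP position with tool down and tool x at yaw"""
    s=manip.get_state(); r=rot(s)
    d=r.inv().apply(np.array(target)-s['position'])/.4
    t=0
    if yawdeg is not None:
        y=np.radians(yawdeg); Rt=np.array([[np.cos(y),np.sin(y),0],[np.sin(y),-np.cos(y),0],[0,0,-1]]).T
        Rt=np.column_stack([[np.cos(y),np.sin(y),0],[np.sin(y),-np.cos(y),0],[0,0,-1]])
        t=(r.inv()*R.from_matrix(Rt)).as_rotvec(degrees=True)/30
    print('clock',s['clock'],'pos',s['position'].round(4),'F',s['contact_force'].round(2),'shift',np.round(d,3),'turn',np.round(t,3))
E
python3 -c "
from h import *
plan([.576,-.062,.30],110)"
```

```text
clock 1.85 pos [0.363  0.2452 0.3003] F [ 0.26  0.92 -1.  ] shift [-0.912 -0.205  0.003] turn [0.005 0.004 0.914]
```

Request:
carry_out --delta_pos '[[-0.91,-0.205,0.0],[-0.91,-0.205,0.0],[-0.91,-0.205,0.0],[-0.91,-0.205,0.0],[-0.91,-0.205,0.0],[-0.91,-0.205,0.0],[-0.91,-0.205,0.0],[-0.91,-0.205,0.0],[-0.91,-0.205,0.0],[-0.91,-0.205,0.0]]' --turn '[[0,0,0.915],[0,0,0.915],[0,0,0.915],[0,0,0.915],[0,0,0.915],[0,0,0.915],[0,0,0.915],[0,0,0.915],[0,0,0.915],[0,0,0.915]]' --claw '[-1,-1,-1,-1,-1,-1,-1,-1,-1,-1]'

```text
clock: 2.85
position: [0.5745, -0.0566, 0.2986]
ee_rot: [-0.001, 0.572, 0.821, 0.0]
contact_force: [0.3, 0.7, -1.0]
width: 0.0852
gripper_force: 0.0
```

```bash
python3 - <<'E'
from h import *
np.set_printoptions(precision=4,suppress=True)
d=save('wrist','w1.png'); P=cloud(d); np.savez('w1.npz',P=P,im=d['image'])
for n in ['spindle','collar','clamp','hub','lever_ball','stand']:
    r=manip.place_of('wrist',n); print(n,[(round(x['score'],2),np.round(x['point'],4)) for x in r[:2]])
plan([.576,-.062,.30],110)
E
```

```text
spindle []
collar [(0.95, array([ 0.5813, -0.0668,  0.1112]))]
clamp []
hub [(0.96, array([ 0.5919, -0.0943,  0.1591])), (0.74, array([ 0.5801, -0.0662,  0.1093]))]
lever_ball [(0.95, array([ 0.5249, -0.0873,  0.178 ]))]
stand [(0.81, array([ 0.5782, -0.0638, -0.0018]))]
clock 3.2 pos [ 0.5743 -0.0566  0.2997] F [0.03 0.32 0.54] shift [-0.014 -0.001 -0.001] turn [0.001 0.    0.012]
```

View pics/w1.png

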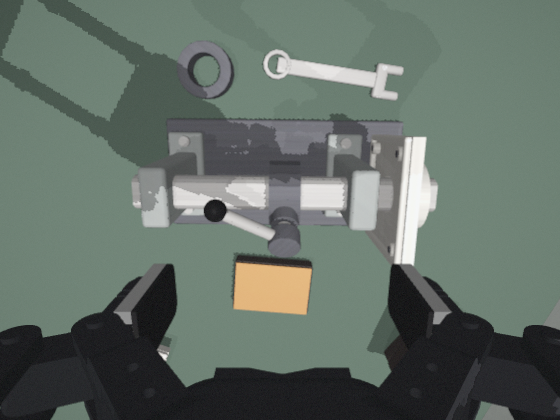

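The wrist view shows the spindle level at row ~192, the ball at (215,211), the hub at (285,238) and the cover's top edge at columns 405–425. I'll measure the spindle axis, the flat's tilt and the cover's edge.

```bash
cat > fit.py <<'E'
from h import *
np.set_printoptions(precision=4,suppress=True)
def plane(q,it=200,th=.0015):
    rng=np.random.default_rng(0);b=None
    for _ in range(it):
        a=q[rng.choice(len(q),3,False)];n=np.cross(a[1]-a[0],a[2]-a[0])
        if np.linalg.norm(n)<1e-9: continue
        n/=np.linalg.norm(n);m=abs((q-a[0])@n)<th
        if b is None or m.sum()>b.sum():b=m
    c=q[b].mean(0);n=np.linalg.svd(q[b]-c)[2][2];n*=np.sign(n[2]) or 1
    return c,n,b
def tost(P,yaw=20.,o=(.578,-.0635)):
    y=np.radians(yaw);X=P-np.array([o[0],o[1],.11])
    c,s=np.cos(y),np.sin(y)
    return np.stack([c*X[...,0]+s*X[...,1],-s*X[...,0]+c*X[...,1],X[...,2]],-1)
E
python3 - <<'E'
from fit import *
P=np.load('w1.npz')['P']
S=tost(P).reshape(-1,3);S=S[~np.isnan(S[:,0])]
# block tops
m=(S[:,2]>.026)&(S[:,2]<.034)
for lo,hi in((-.14,-.09),(.045,.095)):
    q=S[m&(S[:,0]>lo)&(S[:,0]<hi)&(abs(S[:,1])<.04)]
    print('block',len(q),np.median(q,0),np.percentile(q,2,0),np.percentile(q,98,0))
# spindle flat
for lo,hi in((-.095,-.06),(-.06,-.02),(-.095,-.02),(.02,.052)):
    q=S[(S[:,0]>lo)&(S[:,0]<hi)&(abs(S[:,1])<.02)&(S[:,2]>0)&(S[:,2]<.02)]
    c,n,b=plane(q); e=q[b]
    print('flat',len(q),b.sum(),c,n,'tilt deg',np.degrees(np.arctan2(-n[1],n[2])),'offset',n@c,np.percentile(e[:,1],[2,98]))
# cover
q=S[(S[:,0]>.09)&(S[:,0]<.17)&(abs(S[:,1])<.08)&(S[:,2]>.03)]
print('cover',len(q),q.min(0),q.max(0))
c,n,b=plane(q); print('dominant',b.sum(),c,n)
for lo in np.arange(-.06,.06,.01):
    e=q[(q[:,1]>lo)&(q[:,1]<=lo+.01)]
    if len(e)>5: print(round(lo,2),len(e),np.percentile(e[:,2],[90,97]),np.percentile(e[:,0],[3,97]))
E
```

```text
block 1652 [-0.1123  0.0013  0.0293] [-0.1243 -0.025   0.0265] [-0.1015  0.0261  0.0309]
block 1651 [0.0699 0.     0.0293] [ 0.0588 -0.0266  0.0266] [0.0819 0.0246 0.0309]
flat 1157 878 [-0.0786  0.0016  0.0112] [-0.0092  0.0815  0.9966] tilt deg -4.6731058068386915 offset 0.012044807339615334 [-0.0108  0.013 ]
flat 1381 1049 [-0.0391  0.0005  0.0114] [-0.004   0.054   0.9985] tilt deg -3.097406613419427 offset 0.011560163792470468 [-0.0116  0.0117]
flat 2538 1917 [-0.0572  0.0013  0.0113] [-0.0006  0.0781  0.9969] tilt deg -4.47916844635115 offset 0.011399037373001686 [-0.0108  0.0123]
flat 1150 862 [ 0.036  -0.0002  0.0115] [0.0003 0.0586 0.9983] tilt deg -3.360498102630685 offset 0.011436162717169362 [-0.0121  0.0111]
cover 3347 [ 0.0907 -0.0546  0.03  ] [0.127  0.0555 0.0585]
dominant 2473 [0.1006 0.005  0.0541] [-0.0335  0.0504  0.9982]
-0.06 32 [0.0476 0.0501] [0.092 0.093]
-0.05 267 [0.0574 0.0578] [0.091  0.1078]
-0.04 308 [0.0569 0.0574] [0.0913 0.1078]
-0.03 266 [0.0565 0.0569] [0.0926 0.108 ]
-0.02 287 [0.0561 0.0563] [0.0926 0.1215]
-0.01 371 [0.0554 0.0557] [0.0927 0.1259]
0.0 347 [0.055  0.0555] [0.0929 0.1253]
0.01 277 [0.0545 0.0551] [0.0929 0.1085]
0.02 285 [0.0542 0.0548] [0.093  0.1083]
0.03 325 [0.0535 0.0541] [0.092  0.1084]
0.04 364 [0.0531 0.0536] [0.0917 0.1085]
0.05 218 [0.0525 0.053 ] [0.093  0.1085]
```

Request:
carry_out --delta_pos '[[-0.1,0.008,0],[-0.207,0.008,0],[-0.207,0.008,0],[-0.207,0.008,0.12],[-0.207,0.008,0.24],[-0.207,0.008,0.34],[-0.207,0.008,0.385],[-0.207,0.008,0.385],[-0.207,0.008,0.385],[-0.207,0.008,0.385]]' --turn '[[0,0,0],[0,0,0],[0,0,0],[0,0,0],[0,0,0],[0,0,0],[0,0,0],[0,0,0],[0,0,0],[0,0,0]]' --claw '[1,1,1,1,1,1,1,1,1,1]'

```text
clock: 4.2
position: [0.6077, -0.1342, 0.1474]
ee_rot: [0.002, 0.571, 0.821, 0.001]
contact_force: [0.0, 0.2, 0.9]
width: 0.0002
gripper_force: 0.0
```

```bash
python3 - <<'E'
from fit import *
P=np.load('w1.npz')['P']
S=tost(P).reshape(-1,3);S=S[~np.isnan(S[:,0])]
m=(S[:,2]>.026)&(S[:,2]<.034)
for lo,hi in((-.14,-.09),(.045,.095)):
    q=S[m&(S[:,0]>lo)&(S[:,0]<hi)&(abs(S[:,1])<.028)]; print('block n',plane(q)[1])
q=S[(S[:,2]<-.105)]; print('bench n',plane(q)[1],q.mean(0))
d=save('wrist','w2.png'); s=manip.get_state()
print(s['clock'],tost(s['position']),s['contact_force'])
plan(s['position'],110)
E
```

```text
block n [0.0128 0.0018 0.9999]
block n [-0.0214  0.0032  0.9998]Traceback (most recent call last):
  File "<stdin>", line 7, in <module>
  File "fit.py", line 10, in plane
    c=q[b].mean(0);n=np.linalg.svd(q[b]-c)[2][2];n*=np.sign(n[2]) or 1
                     ~~~~~~~~~~~~~^^^^^^^^
    u, s, vh = gufunc(a, signature=signature)
               ~~~~~~^^^^^^^^^^^^^^^^^^^^^^^^
numpy._core._exceptions._ArrayMemoryError: Unable to allocate 132. GiB for an array with shape (133213, 133213) and data type float64
```

Request:
carry_out --delta_pos '[[0.02,0,0],[0.03,0,0],[0.037,0,0],[0.044,0,0],[0.051,0,0],[0.058,0,0],[0.065,0,0],[0.072,0,0],[0.079,0,0],[0.086,0,0],[0.092,0,0],[0.092,0,0]]' --turn '[[0,0,0],[0,0,0],[0,0,0],[0,0,0],[0,0,0],[0,0,0],[0,0,0],[0,0,0],[0,0,0],[0,0,0],[0,0,0],[0,0,0]]' --claw '[1,1,1,1,1,1,1,1,1,1,1,1]'

```text
clock: 5.4
position: [0.5979, -0.107, 0.1498]
ee_rot: [0.009, 0.571, 0.821, -0.003]
contact_force: [1.1, -13.4, 10.2]
width: 0.0001
gripper_force: 6.7
```

```bash
cat > look.py <<'E'
from fit import *
import sys
fn=sys.argv[1]
d=save('wrist',fn+'.png'); P=cloud(d); np.savez(fn+'.npz',P=P)
s=manip.get_state()
F=s['contact_force'];y=np.radians(20)
print('clock',s['clock'],'tcp st',tost(s['position']),'F st',np.array([F[0]*np.cos(y)+F[1]*np.sin(y),-F[0]*np.sin(y)+F[1]*np.cos(y),F[2]]))
for n in ['hub','lever_ball','collar']:
    for c in ['wrist','side','scene'] :
        if c!='wrist': manip.get_image(c)
        r=manip.place_of(c,n)
        for x in r[:1]:
            t=tost(np.array(x['point'])); print(c,n,round(x['score'],2),t,'lean',np.degrees(np.arctan2(-t[1],t[2])).round(1) if n=='hub' else '')
E
python3 look.py w2
```

```text
clock 5.45 tcp st [ 0.0038 -0.0475  0.0397] F st [ -4.3695 -13.7648  11.3931]
wrist hub 0.97 [-0.0004 -0.0231  0.0542] lean 23.0
side hub 0.55 [ 0.0041 -0.0164  0.0526] lean 17.3
scene hub 0.62 [-0.001  -0.021   0.0553] lean 20.8
wrist lever_ball 0.57 [-0.057   0.0113  0.0662] lean 
side lever_ball 0.68 [-0.0518  0.0166  0.0674] lean 
scene lever_ball 0.58 [-0.2278 -0.2762 -0.1098] lean 
side collar 0.74 [-0.0018 -0.002   0.0043] lean 
scene collar 0.79 [ 0.0003 -0.0001 -0.0019] lean
```

View pics/w2.png

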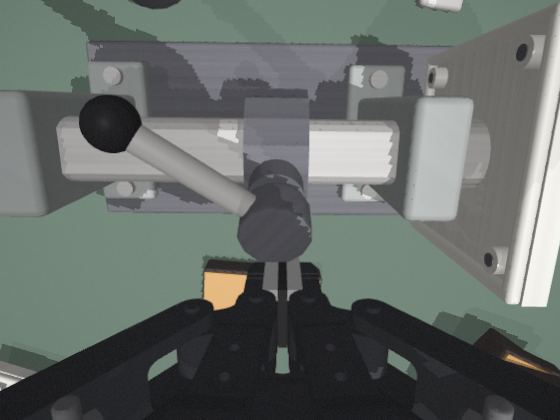

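The view shows the hub at (275,230) with the closed fingertips against its -y side. The collar is turning, but the rim drags the finger upward, so I'll raise the tool along with the arc to cut the force.

Request:
carry_out --delta_pos '[[0,0,-0.006],[0,0,-0.012],[0.002,0,-0.016],[0.006,0,-0.02],[0.01,0,-0.023],[0.014,0,-0.026],[0.018,0,-0.028],[0.022,0,-0.03],[0.022,0,-0.03]]' --turn '[[0,0,0],[0,0,0],[0,0,0],[0,0,0],[0,0,0],[0,0,0],[0,0,0],[0,0,0],[0,0,0]]' --claw '[1,1,1,1,1,1,1,1,1]'

```text
clock: 7.1
position: [0.5921, -0.0929, 0.1578]
ee_rot: [0.002, 0.571, 0.821, -0.0]
contact_force: [1.9, -5.0, 0.2]
width: -0.0
gripper_force: 2.6
```

```bash
python3 look.py w3
```

```text
clock 7.15 tcp st [ 0.0032 -0.0324  0.0478] F st [ 1.5176 -5.9774  0.3914]
wrist hub 0.67 [ 0.0026 -0.0074  0.0569] lean 7.5
side hub 0.54 [ 0.0017 -0.0038  0.0582] lean 3.7
scene hub 0.42 [ 0.0023 -0.0077  0.0587] lean 7.4
wrist lever_ball 0.76 [-0.0542  0.0308  0.0609] lean 
side lever_ball 0.54 [-0.0494  0.0322  0.0623] lean 
scene lever_ball 0.59 [-0.0438  0.0308  0.0638] lean 
wrist collar 0.67 [ 0.0044 -0.0019  0.0007] lean 
scene collar 0.54 [ 0.0025 -0.0041 -0.0003] lean
```

```bash
cat > lean.py <<'E'
from fit import *
import sys
S=tost(np.load(sys.argv[1]+'.npz')['P']).reshape(-1,3);S=S[~np.isnan(S[:,0])]
H=float(sys.argv[2]) if len(sys.argv)>2 else .065
q=S[(abs(S[:,0]-.002)<.015)&(abs(S[:,1]+float(sys.argv[3] if len(sys.argv)>3 else .005))<.02)&(abs(S[:,2]-H)<.008)]
c,n,b=plane(q,th=.001); e=q[b]
print('hub top',len(q),b.sum(),c,n,'lean by normal',np.degrees(np.arctan2(-n[1],n[2])),'by centre',np.degrees(np.arctan2(-c[1],c[2])),np.ptp(e,0),'r',n@c)
# flat & collar reference
for lo,hi in((-.095,-.02),(.02,.052)):
    f=S[(S[:,0]>lo)&(S[:,0]<hi)&(abs(S[:,1])<.02)&(S[:,2]>0)&(S[:,2]<.02)]
    if len(f)>50:
        c,n,b=plane(f); print('flat',b.sum(),'tilt',np.degrees(np.arctan2(-n[1],n[2])),c)
v=S[(S[:,0]>.085)&(S[:,0]<.115)&(abs(S[:,1])<.055)&(S[:,2]>.045)]
if len(v)>50: c,n,b=plane(v); print('cover top',b.sum(),'tilt',np.degrees(np.arctan2(-n[1],n[2])))
E
python3 lean.py w3
```

```text
hub top 4987 3444 [ 0.0014 -0.0077  0.0636] [-0.0019 -0.0995  0.995 ] lean by normal 5.71171461806777 by centre 6.909343573229779 [0.0268 0.0308 0.0043] r 0.06405407904629273
flat 5358 tilt -3.418449236960317 [-0.0644 -0.0004  0.0114]
flat 2892 tilt -2.519289905086665 [ 0.036  -0.0008  0.0114]
cover top 10635 tilt -2.824995755034187
```

Request:
carry_out --delta_pos '[[0.004,0,-0.001],[0.008,0,-0.002],[0.012,0,-0.003],[0.016,0,-0.003],[0.02,0,-0.004],[0.02,0,-0.004]]' --turn '[[0,0,0],[0,0,0],[0,0,0],[0,0,0],[0,0,0],[0,0,0]]' --claw '[1,1,1,1,1,1]'

```text
clock: 8.5
position: [0.5895, -0.0855, 0.1598]
ee_rot: [0.003, 0.571, 0.821, -0.0]
contact_force: [2.2, -4.8, 1.9]
width: -0.0003
gripper_force: 2.6
```

```bash
python3 look.py w4 | head -2;python3 lean.py w4 .065 0
```

```text
clock 8.55 tcp st [ 0.0033 -0.0246  0.0499] F st [-0.453  -4.3409  1.3005]
wrist hub 0.91 [ 0.0001 -0.0061  0.0561] lean 6.2
hub top 5330 3444 [0.0013 0.     0.0639] [-0.0043  0.0368  0.9993] lean by normal -2.1107240801021865 by centre -0.027485879834206767 [0.029  0.0326 0.0036] r 0.0638762527388862
flat 5739 tilt -3.2284102388093654 [-0.0613 -0.0004  0.0115]
flat 2723 tilt -3.603612498731171 [ 0.0359 -0.0003  0.0114]
cover top 10613 tilt -2.7634292824397413
```

Request:
carry_out --delta_pos '[[0.002,0,0],[0.0045,0,0],[0.0045,0,0]]' --turn '[[0,0,0],[0,0,0],[0,0,0]]' --claw '[1,1,1]'

```text
clock: 9.6
position: [0.5891, -0.0842, 0.1601]
ee_rot: [0.003, 0.571, 0.821, -0.0]
contact_force: [2.4, -5.6, 2.3]
width: -0.0001
gripper_force: 3.0
```

Request:
carry_out --delta_pos '[[-0.02,0,0],[-0.06,0,0],[-0.1,0,0],[-0.1,0,-0.1],[-0.1,0,-0.2],[-0.1,0,-0.2],[-0.1,0,-0.2]]' --turn '[[0,0,0],[0,0,0],[0,0,0],[0,0,0],[0,0,0],[0,0,0],[0,0,0]]' --claw '[1,1,1,1,1,1,1]'

```text
clock: 10.3
position: [0.6017, -0.1208, 0.2397]
ee_rot: [0.001, 0.572, 0.82, 0.0]
contact_force: [1.1, -0.4, -0.7]
width: -0.0001
gripper_force: 0.0
```

```bash
python3 look.py w5;python3 lean.py w5 .065 0
```

```text
clock 10.35 tcp st [ 0.002  -0.0612  0.1282] F st [-0.408   0.4478  0.011 ]
wrist hub 0.68 [0.002  0.     0.0572] lean -0.0
side hub 0.66 [0.0004 0.0067 0.0565] lean -6.7
scene hub 0.44 [-0.     -0.0012  0.0572] lean 1.2
wrist lever_ball 0.93 [-0.0522  0.04    0.059 ] lean 
side lever_ball 0.58 [-0.0509  0.0417  0.0565] lean 
scene lever_ball 0.74 [-0.0469  0.0406  0.0563] lean 
wrist collar 0.83 [ 0.0056 -0.0027 -0.0002] lean 
side collar 0.61 [-0.0032 -0.0016  0.0019] lean 
scene collar 0.98 [-0.0005 -0.0009 -0.0027] lean 
hub top 1974 1552 [0.0012 0.0016 0.0639] [-0.0042  0.0456  0.999 ] lean by normal -2.614109959052475 by centre -1.4445230017383537 [0.0261 0.0269 0.003 ] r 0.06387834807604932
flat 3624 tilt -2.585452535836191 [-0.0575 -0.0001  0.0114]
flat 1522 tilt -2.652500505022992 [ 0.0361 -0.001   0.0115]
cover top 5139 tilt -2.743457392882248
```

View pics/w5.png

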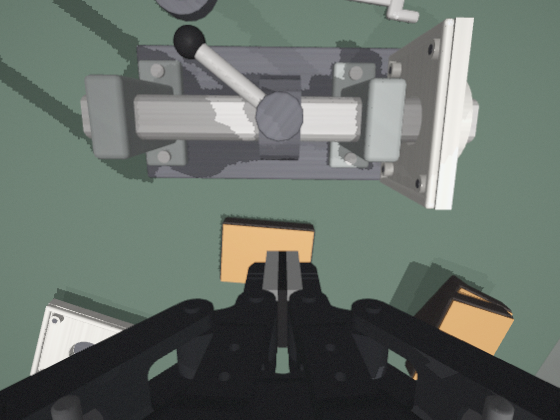

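The collar is square: hub normal -2.6°, flat -2.6°, cover edge -2.7°. The picture shows the hub at (279,115) on the spindle and the ball at (189,42), about 0.62 rad from -x. Now I'll go behind the ball.

Request:
carry_out --delta_pos '[[0.06,-0.06,0],[0.12,-0.12,0],[0.178,-0.184,0],[0.178,-0.184,0],[0.178,-0.184,0],[0.178,-0.184,0]]' --turn '[[0,0,0.25],[0,0,0.5],[0,0,0.75],[0,0,1],[0,0,1],[0,0,1]]' --claw '[1,1,1,1,1,1]'

```text
clock: 11.7
position: [0.5079, -0.0786, 0.2393]
ee_rot: [0.001, 0.764, 0.646, 0.0]
contact_force: [1.0, -0.2, 0.9]
width: -0.0
gripper_force: 0.0
```

```bash
cat >> h.py <<'E'
def st2w(p,yaw=20.,o=(.578,-.0635)):
    y=np.radians(yaw);c,s=np.cos(y),np.sin(y)
    return np.array([o[0]+c*p[0]-s*p[1],o[1]+s*p[0]+c*p[1],.11+p[2]])
C=np.array([.0015,.001])
def ballpose(phi,gap=0,z=.042):
    t=np.array([np.sin(phi),np.cos(phi)]);B=C+.065*np.array([-np.cos(phi),np.sin(phi)])
    return st2w([*(B-t*(.020+gap)),z]),110-np.degrees(phi)
E
python3 -c "
from h import *
plan(*ballpose(.62,.015))"
```

```text
clock 11.7 pos [ 0.5079 -0.0786  0.2393] F [ 0.99 -0.23  0.91] shift [ 0.    -0.003  0.218] turn [0.003 0.    0.199]
```

Request:
carry_out --delta_pos '[[0,-0.002,0.06],[0,-0.002,0.12],[0,-0.002,0.17],[0,-0.002,0.2],[0,-0.002,0.217],[0,-0.002,0.217],[0,-0.002,0.217],[0,-0.002,0.217]]' --turn '[[0,0,0.2],[0,0,0.2],[0,0,0.2],[0,0,0.2],[0,0,0.2],[0,0,0.2],[0,0,0.2],[0,0,0.2]]' --claw '[1,1,1,1,1,1,1,1]'

```text
clock: 12.5
position: [0.5074, -0.0785, 0.153]
ee_rot: [0.001, 0.797, 0.604, 0.001]
contact_force: [-0.1, -0.0, 1.2]
width: -0.0002
gripper_force: 0.0
```

```bash
cat > lev.py <<'E'
from fit import *
import sys
s=manip.get_state()
p=tost(s['position']);r=rot(s).as_matrix();F=s['contact_force']
x=r[:,0]; yaw=np.degrees(np.arctan2(x[1],x[0]))
b=p[:2]+.020*np.array([np.cos(np.radians(yaw-20)),np.sin(np.radians(yaw-20))])-C
print('clock',s['clock'],'tcp st',p,'yaw',yaw,'phi cam',np.radians(110-yaw),'phi if touching',np.arctan2(b[1],-b[0]),'F tool',r.T@F,'|F|',np.linalg.norm(F),'M',s['moment'])
# plan a path in tool units relative to the present actual pose
ph0=float(sys.argv[1]);ph1=float(sys.argv[2]);n=int(sys.argv[3]);gap=float(sys.argv[4]) if len(sys.argv)>4 else 0
for ph in np.linspace(ph0,ph1,n):
    w,yw=ballpose(ph,gap,.042-.008*(ph-.62))
    d=r.T@(w-s['position'])/.4
    print(round(ph,3),np.round(d,3).tolist(),'turn z',round((yaw-yw)/30,3))
E
python3 lev.py .62 1.1 9; python3 look.py w6 | head -3
```

```text
clock 12.5 tcp st [-0.0715  0.01    0.043 ] yaw 74.30652126791452 phi cam 0.6229687253654627 phi if touching 0.3910688631925204 F tool [-0.0252 -0.0677 -1.2108] |F| 1.212957441834749 M [ 0.0382  0.0158 -0.0239]
0.62 [0.038, -0.001, 0.003] turn z -0.006
0.68 [0.047, -0.004, 0.004] turn z 0.109
0.74 [0.057, -0.006, 0.005] turn z 0.224
0.8 [0.068, -0.007, 0.006] turn z 0.338
0.86 [0.078, -0.008, 0.007] turn z 0.453
0.92 [0.088, -0.009, 0.009] turn z 0.567
0.98 [0.098, -0.008, 0.01] turn z 0.682
1.04 [0.108, -0.007, 0.011] turn z 0.796
1.1 [0.118, -0.006, 0.012] turn z 0.911
clock 12.55 tcp st [-0.0715  0.0101  0.043 ] F st [-0.1997 -0.1966  0.4047]
wrist hub 0.57 [ 0.0031 -0.0034  0.0577] lean 3.3
side hub 0.68 [0.0026 0.005  0.0587] lean -4.9
```

View pics/w6.png

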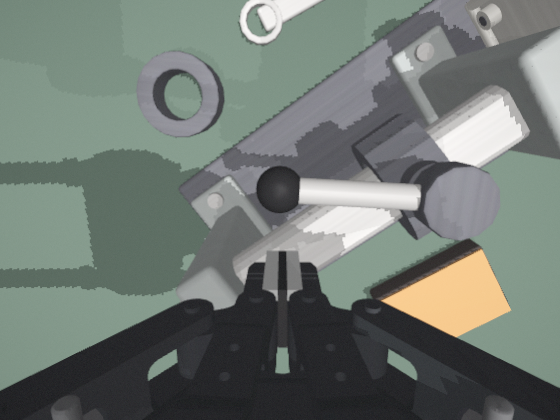

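The fingers sit directly behind the ball at (279,190), with the lever perpendicular to the push. I'll push through the free range first.

Request:
carry_out --delta_pos '[[0.02,0,0.002],[0.038,-0.001,0.003],[0.047,-0.004,0.004],[0.057,-0.006,0.005],[0.068,-0.007,0.006],[0.078,-0.008,0.007],[0.088,-0.009,0.009],[0.098,-0.008,0.01],[0.108,-0.007,0.011],[0.108,-0.007,0.011]]' --turn '[[0,0,0],[0,0,0],[0,0,0.11],[0,0,0.225],[0,0,0.34],[0,0,0.455],[0,0,0.57],[0,0,0.68],[0,0,0.8],[0,0,0.8]]' --claw '[1,1,1,1,1,1,1,1,1,1]'

```text
clock: 14.3
position: [0.5156, -0.0351, 0.1475]
ee_rot: [-0.0, 0.905, 0.425, -0.0]
contact_force: [-0.5, 0.2, -0.0]
width: 0.0001
gripper_force: 0.0
```

```bash
python3 lev.py 1.04 1.4 10
```

```text
clock 14.3 tcp st [-0.0489  0.0481  0.0375] yaw 50.362380900304224 phi cam 1.0408728113399477 phi if touching 1.0452386768508668 F tool [-0.1337 -0.5403  0.017 ] |F| 0.5568225971261749 M [-0.0074 -0.0311  0.0022]
1.04 [-0.001, 0.003, -0.003] turn z -0.002
1.08 [0.006, 0.001, -0.002] turn z 0.075
1.12 [0.012, -0.001, -0.001] turn z 0.151
1.16 [0.019, -0.002, -0.001] turn z 0.228
1.2 [0.026, -0.003, 0.0] turn z 0.304
1.24 [0.032, -0.004, 0.001] turn z 0.38
1.28 [0.039, -0.004, 0.002] turn z 0.457
1.32 [0.046, -0.005, 0.003] turn z 0.533
1.36 [0.053, -0.005, 0.003] turn z 0.609
1.4 [0.06, -0.004, 0.004] turn z 0.686
```

```bash
python3 look.py w7; python3 lean.py w7 .062 0|head -1
```

```text
clock 14.35 tcp st [-0.049   0.0479  0.0376] F st [ 1.0092  0.1308 -0.5158]
wrist hub 0.78 [ 0.0016 -0.0026  0.0543] lean 2.7
scene hub 0.74 [0.0014 0.     0.0555] lean -0.0
wrist lever_ball 0.52 [ 0.0506  0.116  -0.115 ] lean 
side lever_ball 0.68 [-0.0314  0.0595  0.0522] lean 
scene lever_ball 0.58 [-0.0278  0.0581  0.0553] lean 
wrist collar 0.61 [ 0.0031 -0.0015 -0.0009] lean 
side collar 0.5 [-0.0045  0.0008  0.0011] lean 
hub top 5205 3811 [0.0014 0.0022 0.0607] [-0.0044  0.0644  0.9979] lean by normal -3.692672557106965 by centre -2.099582175571777 [0.0269 0.0274 0.0038] r 0.06073658931542163
```

View pics/w7.png

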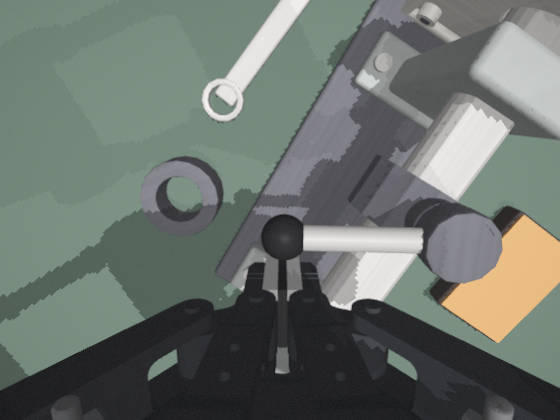

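The ball at (284,238) has followed to about 1.05 rad and the hub has sunk 3 mm, with the collar still square. Continuing in small steps while watching the force.

Request:
carry_out --delta_pos '[[0.006,0,-0.002],[0.012,-0.001,-0.001],[0.019,-0.002,-0.001],[0.026,-0.003,0]]' --turn '[[0,0,0.075],[0,0,0.15],[0,0,0.23],[0,0,0.3]]' --claw '[1,1,1,1]'

```text
clock: 15.5
position: [0.5206, -0.0272, 0.1474]
ee_rot: [-0.0, 0.936, 0.352, -0.001]
contact_force: [-0.3, -0.2, -0.5]
width: 0.0001
gripper_force: 0.5
```

```bash
python3 lev.py 1.2 1.5 11
```

```text
clock 15.5 tcp st [-0.0415  0.0538  0.0374] yaw 41.21123628966256 phi cam 1.2005904151217792 phi if touching 1.1847704342140908 F tool [-0.3652 -0.0689  0.5089] |F| 0.630141240451738 M [-0.0984  0.165   0.0123]
1.2 [0.002, -0.001, 0.0] turn z -0.001
1.23 [0.007, -0.002, 0.001] turn z 0.056
1.26 [0.012, -0.003, 0.001] turn z 0.113
1.29 [0.017, -0.004, 0.002] turn z 0.171
1.32 [0.022, -0.005, 0.002] turn z 0.228
1.35 [0.027, -0.006, 0.003] turn z 0.285
1.38 [0.032, -0.007, 0.004] turn z 0.343
1.41 [0.037, -0.007, 0.004] turn z 0.4
1.44 [0.043, -0.008, 0.005] turn z 0.457
1.47 [0.048, -0.008, 0.005] turn z 0.515
1.5 [0.053, -0.008, 0.006] turn z 0.572
```

Request:
carry_out --delta_pos '[[0.007,-0.002,0.001],[0.012,-0.003,0.001],[0.017,-0.004,0.002]]' --turn '[[0,0,0.055],[0,0,0.11],[0,0,0.17]]' --claw '[1,1,1]'

```text
clock: 15.8
position: [0.5247, -0.0215, 0.1466]
ee_rot: [-0.0, 0.951, 0.31, -0.001]
contact_force: [-0.4, -0.6, -0.3]
width: 0.0002
gripper_force: 0.5
```

```bash
python3 lev.py 1.29 1.5 8
```

```text
clock 15.8 tcp st [-0.0357  0.0577  0.0366] yaw 36.13028891821084 phi cam 1.289269675874163 phi if touching 1.2890980381689867 F tool [-0.6659  0.2105  0.3249] |F| 0.7702234171473418 M [-0.0727  0.1481  0.0401]
1.29 [0.0, -0.001, -0.0] turn z 0.001
1.32 [0.005, -0.002, 0.0] turn z 0.059
1.35 [0.01, -0.003, 0.001] turn z 0.116
1.38 [0.015, -0.004, 0.002] turn z 0.173
1.41 [0.02, -0.005, 0.002] turn z 0.231
1.44 [0.025, -0.006, 0.003] turn z 0.288
1.47 [0.03, -0.007, 0.003] turn z 0.345
1.5 [0.035, -0.007, 0.004] turn z 0.402
```

Request:
carry_out --delta_pos '[[0.005,-0.002,0],[0.01,-0.003,0.001],[0.015,-0.004,0.002]]' --turn '[[0,0,0.06],[0,0,0.115],[0,0,0.175]]' --claw '[1,1,1]'

```text
clock: 16.1
position: [0.5287, -0.0166, 0.1459]
ee_rot: [-0.0, 0.964, 0.266, -0.001]
contact_force: [-0.6, -0.6, 1.0]
width: -0.0002
gripper_force: 0.4
```

```bash
python3 lev.py 1.38 1.59 8
```

```text
clock 16.1 tcp st [-0.0303  0.0609  0.0359] yaw 30.878761816108913 phi cam 1.380926114563558 phi if touching 1.3823305109258552 F tool [-0.7712  0.186  -0.985 ] |F| 1.2647580646842298 M [-0.0309  0.1603 -0.02  ]
1.38 [-0.0, -0.0, -0.0] turn z -0.002
1.41 [0.005, -0.002, 0.0] turn z 0.056
1.44 [0.009, -0.003, 0.001] turn z 0.113
1.47 [0.014, -0.004, 0.002] turn z 0.17
1.5 [0.019, -0.005, 0.002] turn z 0.227
1.53 [0.024, -0.006, 0.003] turn z 0.285
1.56 [0.03, -0.007, 0.003] turn z 0.342
1.59 [0.035, -0.007, 0.004] turn z 0.399
```

Request:
carry_out --delta_pos '[[0.005,-0.002,0],[0.009,-0.003,0.001],[0.014,-0.004,0.002]]' --turn '[[0,0,0.055],[0,0,0.115],[0,0,0.17]]' --claw '[1,1,1]'

```text
clock: 16.4
position: [0.5328, -0.0124, 0.1452]
ee_rot: [-0.0, 0.975, 0.223, -0.001]
contact_force: [-1.6, -0.6, 0.6]
width: -0.0006
gripper_force: 0.4
```

```bash
python3 lev.py 1.47 1.68 8
```

```text
clock 16.4 tcp st [-0.025   0.0634  0.0352] yaw 25.779762512194825 phi cam 1.469920440973758 phi if touching 1.4687086753232113 F tool [-1.7134 -0.1228 -0.5721] |F| 1.8105222135645538 M [-0.0198  0.1677  0.0238]
1.47 [0.0, -0.001, -0.0] turn z 0.0
1.5 [0.005, -0.002, 0.001] turn z 0.057
1.53 [0.01, -0.003, 0.001] turn z 0.115
1.56 [0.015, -0.004, 0.002] turn z 0.172
1.59 [0.02, -0.005, 0.002] turn z 0.229
1.62 [0.025, -0.006, 0.003] turn z 0.287
1.65 [0.03, -0.007, 0.003] turn z 0.344
1.68 [0.035, -0.007, 0.004] turn z 0.401
```

Request:
carry_out --delta_pos '[[0.005,-0.002,0.001],[0.01,-0.003,0.001],[0.015,-0.004,0.002]]' --turn '[[0,0,0.055],[0,0,0.115],[0,0,0.17]]' --claw '[1,1,1]'

```text
clock: 16.7
position: [0.5376, -0.0084, 0.1443]
ee_rot: [0.0, 0.984, 0.18, -0.001]
contact_force: [-0.2, -0.8, -0.0]
width: 0.0003
gripper_force: 0.4
```

```bash
python3 lev.py 1.56 1.77 8
```

```text
clock 16.7 tcp st [-0.0192  0.0656  0.0343] yaw 20.68340539833991 phi cam 1.5588686524679618 phi if touching 1.5603714318131277 F tool [-0.5108  0.6706  0.0193] |F| 0.8432172905960769 M [-0.0522  0.1364  0.016 ]
1.56 [-0.0, -0.001, -0.0] turn z 0.002
1.59 [0.005, -0.002, 0.0] turn z 0.059
1.62 [0.01, -0.003, 0.001] turn z 0.117
1.65 [0.015, -0.004, 0.001] turn z 0.174
1.68 [0.02, -0.005, 0.002] turn z 0.231
1.71 [0.025, -0.006, 0.003] turn z 0.289
1.74 [0.03, -0.007, 0.003] turn z 0.346
1.77 [0.035, -0.007, 0.004] turn z 0.403
```

Request:
carry_out --delta_pos '[[0.005,-0.002,0],[0.01,-0.003,0.001],[0.015,-0.004,0.001]]' --turn '[[0,0,0.06],[0,0,0.115],[0,0,0.175]]' --claw '[1,1,1]'

```text
clock: 17.0
position: [0.5425, -0.0049, 0.1439]
ee_rot: [0.0, 0.991, 0.134, -0.001]
contact_force: [0.3, -1.0, -0.5]
width: -0.0
gripper_force: 0.5
```

```bash
python3 lev.py 1.65 1.86 8; python3 look.py w8; python3 lean.py w8 .056 0
```

```text
clock 17.0 tcp st [-0.0133  0.0672  0.0339] yaw 15.431969962104725 phi cam 1.6505234912861704 phi if touching 1.6505785863032572 F tool [-0.0084  1.0517  0.5456] |F| 1.1848467282384527 M [-0.0989  0.1241  0.0443]
1.65 [-0.0, -0.0, 0.0] turn z -0.001
1.68 [0.005, -0.002, 0.001] turn z 0.056
1.71 [0.01, -0.003, 0.001] turn z 0.114
1.74 [0.015, -0.004, 0.002] turn z 0.171
1.77 [0.02, -0.005, 0.003] turn z 0.228
1.8 [0.025, -0.006, 0.003] turn z 0.285
1.83 [0.03, -0.007, 0.004] turn z 0.343
1.86 [0.035, -0.007, 0.004] turn z 0.4
clock 17.05 tcp st [-0.013   0.0673  0.0338] F st [-0.1464 -0.3776 -1.2688]
wrist hub 0.65 [ 0.002  -0.0007  0.0481] lean 0.9
wrist lever_ball 0.72 [0.0017 0.0639 0.0472] lean 
side lever_ball 0.68 [-0.2312 -0.2759 -0.113 ] lean 
scene lever_ball 0.51 [0.0111 0.0668 0.0469] lean 
wrist collar 0.83 [ 0.0034 -0.0035  0.0007] lean 
scene collar 0.66 [-0.0009  0.0001  0.0014] lean 
hub top 5110 3705 [0.0019 0.0016 0.056 ] [0.0105 0.0511 0.9986] lean by normal -2.9276212848405603 by centre -1.6701711332362588 [0.0269 0.0272 0.0036] r 0.05602744463181108
flat 2943 tilt -3.4817334342804283 [-0.0451  0.0012  0.0113]
flat 3747 tilt -3.5493865613450426 [ 0.0365 -0.0003  0.0114]
```

Request:
carry_out --delta_pos '[[0.005,-0.002,0.001],[0.01,-0.003,0.001],[0.015,-0.004,0.002]]' --turn '[[0,0,0.055],[0,0,0.115],[0,0,0.17]]' --claw '[1,1,1]'

```text
clock: 18.1
position: [0.5483, -0.0016, 0.1433]
ee_rot: [0.0, 0.996, 0.09, -0.0]
contact_force: [-1.5, -0.5, -0.4]
width: -0.0002
gripper_force: 0.4
```

```bash
python3 lev.py 1.74 1.95 8
```

```text
clock 18.1 tcp st [-0.0067  0.0683  0.0333] yaw 10.32638800045781 phi cam 1.73963270674734 phi if touching 1.7488687106003875 F tool [-1.59    0.2587  0.4409] |F| 1.6701227232630405 M [-0.0652  0.1454 -0.0612]
1.74 [-0.001, -0.0, 0.001] turn z 0.001
1.77 [0.003, -0.002, 0.001] turn z 0.058
1.8 [0.008, -0.003, 0.002] turn z 0.115
1.83 [0.013, -0.004, 0.003] turn z 0.173
1.86 [0.018, -0.005, 0.003] turn z 0.23
1.89 [0.023, -0.006, 0.004] turn z 0.287
1.92 [0.028, -0.006, 0.004] turn z 0.344
1.95 [0.034, -0.007, 0.005] turn z 0.402
```

Request:
carry_out --delta_pos '[[0.004,-0.002,0.001],[0.009,-0.003,0.001],[0.014,-0.004,0.002]]' --turn '[[0,0,0.055],[0,0,0.115],[0,0,0.17]]' --claw '[1,1,1]'

```text
clock: 18.4
position: [0.5536, 0.0009, 0.1426]
ee_rot: [0.0, 0.999, 0.046, 0.0]
contact_force: [-1.4, 0.1, -0.1]
width: 0.0001
gripper_force: 0.5
```

```bash
python3 lev.py 1.83 2.04 8
```

```text
clock 18.4 tcp st [-0.0009  0.0689  0.0326] yaw 5.226235406868713 phi cam 1.828647161859598 phi if touching 1.8348558035459326 F tool [-1.3582 -0.192   0.0803] |F| 1.374020091863689 M [-0.0391  0.2186 -0.0476]
1.83 [-0.001, 0.0, 0.001] turn z 0.003
1.86 [0.004, -0.001, 0.001] turn z 0.06
1.89 [0.009, -0.003, 0.002] turn z 0.117
1.92 [0.014, -0.004, 0.002] turn z 0.174
1.95 [0.019, -0.005, 0.003] turn z 0.232
1.98 [0.024, -0.006, 0.004] turn z 0.289
2.01 [0.029, -0.006, 0.004] turn z 0.346
2.04 [0.034, -0.007, 0.005] turn z 0.404
```

Request:
carry_out --delta_pos '[[0.005,-0.001,0.001],[0.01,-0.003,0.002]]' --turn '[[0,0,0.06],[0,0,0.115]]' --claw '[1,1]'

```text
clock: 18.6
position: [0.5571, 0.0024, 0.1419]
ee_rot: [0.0, 1.0, 0.015, -0.0]
contact_force: [-3.0, -1.0, 2.4]
width: 0.0
gripper_force: 1.3
```

```bash
python3 lev.py 1.89 2.04 6
```

```text
clock 18.6 tcp st [0.0029 0.069  0.0319] yaw 1.7762251034754426 phi cam 1.888861200881539 phi if touching 1.8892390559972485 F tool [-2.9965  0.8659 -2.4006] |F| 3.935951456911374 M [-0.1377  0.4371 -0.0186]
1.89 [0.0, 0.0, 0.0] turn z 0.002
1.92 [0.005, -0.001, 0.001] turn z 0.059
1.95 [0.01, -0.003, 0.001] turn z 0.117
1.98 [0.015, -0.004, 0.002] turn z 0.174
2.01 [0.02, -0.005, 0.003] turn z 0.231
2.04 [0.025, -0.006, 0.003] turn z 0.289
```

Request:
carry_out --delta_pos '[[0.005,-0.001,0.001],[0.01,-0.003,0.001]]' --turn '[[0,0,0.06],[0,0,0.115]]' --claw '[1,1]'

```text
clock: 18.8
position: [0.5601, 0.0036, 0.1414]
ee_rot: [0.0, 1.0, -0.014, -0.001]
contact_force: [-5.1, -1.6, 2.5]
width: -0.0
gripper_force: 2.1
```

```bash
python3 lev.py 1.95 2.1 6
```

```text
clock 18.8 tcp st [0.0061 0.0692 0.0314] yaw -1.6608542382224456 phi cam 1.9488495520464464 phi if touching 1.9357226141518185 F tool [-5.0538  1.7496 -2.4379] |F| 5.877491822138091 M [-0.2916  0.6218 -0.0757]
1.95 [0.002, 0.0, 0.0] turn z 0.002
1.98 [0.007, -0.001, 0.001] turn z 0.059
2.01 [0.012, -0.003, 0.001] turn z 0.117
2.04 [0.017, -0.004, 0.002] turn z 0.174
2.07 [0.022, -0.005, 0.002] turn z 0.231
2.1 [0.027, -0.006, 0.003] turn z 0.289
```

Request:
carry_out --delta_pos '[[0.005,0,-0.003],[0.01,-0.001,-0.003]]' --turn '[[0,0,0.05],[0,0,0.1]]' --claw '[1,1]'

```text
clock: 19.0
position: [0.5627, 0.0043, 0.1415]
ee_rot: [-0.0, 0.999, -0.041, -0.003]
contact_force: [-6.9, -1.3, -1.5]
width: 0.0002
gripper_force: 3.0
```

```bash
python3 lev.py 2.0 2.1 6; python3 look.py w9|head -1; python3 lean.py w9 .052 0
```

```text
clock 19.0 tcp st [0.0088 0.0689 0.0315] yaw -4.682222077824051 phi cam 2.0015823687613623 phi if touching 1.975104214938847 F tool [-6.8013  1.8199  1.5489] |F| 7.208893146898306 M [-0.1365  0.9753 -0.0369]
2.0 [0.004, -0.001, 0.001] turn z -0.003
2.02 [0.007, -0.001, 0.002] turn z 0.035
2.04 [0.011, -0.002, 0.002] turn z 0.073
2.06 [0.014, -0.003, 0.003] turn z 0.112
2.08 [0.017, -0.004, 0.003] turn z 0.15
2.1 [0.021, -0.005, 0.003] turn z 0.188
clock 19.05 tcp st [0.0092 0.0688 0.0315] F st [-5.6023  1.9265 -1.0543]
hub top 5433 3722 [0.002  0.0013 0.0536] [0.0002 0.0528 0.9986] lean by normal -3.0286240894777223 by centre -1.3493948934289783 [0.0281 0.0276 0.0035] r 0.05355658914279455
flat 3783 tilt -3.512591985594173 [-0.0559 -0.0001  0.0114]
flat 3835 tilt -3.375339926003507 [ 0.0365 -0.0007  0.0115]
cover top 4403 tilt -2.6188741081462683
```

Request:
carry_out --delta_pos '[[0.003,0,0],[0.006,-0.001,0],[0.006,-0.001,0]]' --turn '[[0,0,0.035],[0,0,0.07],[0,0,0.07]]' --claw '[1,1,1]'

```text
clock: 20.1
position: [0.5648, 0.0048, 0.1414]
ee_rot: [-0.0, 0.998, -0.059, -0.004]
contact_force: [-6.4, -0.7, -0.1]
width: -0.0001
gripper_force: 3.1
```

```bash
python3 lev.py 2.0 2.1 2; python3 - <<'E'
from fit import *
L=[]
for _ in range(5):
    manip.get_image('wrist'); s=manip.get_state(); r=rot(s).as_matrix(); L.append(np.r_[r.T@s['contact_force'],r.T@s['moment'],tost(s['position'])])
print(np.array(L))
E
```

```text
clock 20.1 tcp st [0.0109 0.0687 0.0314] yaw -6.738400114358916 phi cam 2.0374694455060878 phi if touching 2.0062726097484695 F tool [-6.2408  1.4771  0.1268] |F| 6.414479366658679 M [-0.0733  1.0232 -0.0054]
2.0 [-0.001, 0.001, 0.001] turn z -0.072
2.1 [0.015, -0.004, 0.003] turn z 0.119
[[-5.3606  0.6605  1.2399 -0.0982 -0.999  -0.0308  0.0109  0.0686  0.0314]
 [-6.8912  1.1471  0.4098 -0.1859 -0.9593 -0.0021  0.0109  0.0687  0.0314]
 [-5.2801  1.0148 -0.4676 -0.1312 -0.9937 -0.0483  0.0109  0.0686  0.0314]
 [-6.0542  1.0242  0.1258 -0.1495 -1.0092  0.0583  0.0109  0.0687  0.0314]
 [-6.8572  0.0636  0.9558 -0.1784 -1.0359  0.0452  0.0109  0.0687  0.0314]]
```

Request:
carry_out --delta_pos '[[0.003,-0.001,0],[0.006,-0.001,0.001],[0.01,-0.002,0.001],[0.01,-0.002,0.001]]' --turn '[[0,0,0.02],[0,0,0.04],[0,0,0.07],[0,0,0.07]]' --claw '[1,1,1,1]'

```text
clock: 20.75
position: [0.568, 0.0052, 0.1411]
ee_rot: [-0.0, 0.997, -0.077, -0.004]
contact_force: [-8.7, 0.3, 0.4]
width: 0.0003
gripper_force: 4.0
```

```bash
cat > avg.py <<'E'
from fit import *
L=[]
for _ in range(6):
    manip.get_image('wrist'); s=manip.get_state(); r=rot(s).as_matrix(); L.append(np.r_[r.T@s['contact_force'],r.T@s['moment'],tost(s['position'])])
print(np.mean(L,0),s['clock'])
E
python3 avg.py; python3 lev.py 2.0 2.1 2
```

```text
[-8.0888  1.7033 -1.2086 -0.1886 -1.2693  0.021   0.0141  0.068   0.0311] 21.05
clock 21.05 tcp st [0.0142 0.068  0.0311] yaw -8.821751432685009 phi cam 2.073830785486643 phi if touching 2.0551878890300506 F tool [-8.0362  1.7661 -1.4131] |F| 8.348428380303032 M [ 0.0253  1.231  -0.0516]
2.0 [-0.009, 0.004, 0.0] turn z -0.141
2.1 [0.007, -0.002, 0.002] turn z 0.05
```

Request:
carry_out --delta_pos '[[0.002,0,0],[0.0035,-0.001,0],[0.0035,-0.001,0],[0.0035,-0.001,0],[0.0035,-0.001,0],[0.0035,-0.001,0],[0.0035,-0.001,0]]' --turn '[[0,0,0.01],[0,0,0.02],[0,0,0.02],[0,0,0.02],[0,0,0.02],[0,0,0.02],[0,0,0.02]]' --claw '[1,1,1,1,1,1,1]'

```text
clock: 21.75
position: [0.569, 0.0054, 0.141]
ee_rot: [-0.0, 0.997, -0.082, -0.005]
contact_force: [-9.2, -0.5, 1.1]
width: 0.0004
gripper_force: 4.3
```

```bash
python3 avg.py; python3 lev.py 2.0 2.1 2
```

```text
[-8.4902  1.3992 -1.4967 -0.2427 -1.402  -0.0018  0.0151  0.0678  0.031 ] 22.05
clock 22.05 tcp st [0.0151 0.0678 0.031 ] yaw -9.418066954228474 phi cam 2.0842384547183235 phi if touching 2.0692319351112696 F tool [-8.5582  2.0547 -1.9234] |F| 9.009116227410866 M [ 0.0455  1.4153 -0.0104]
2.0 [-0.011, 0.005, 0.0] turn z -0.161
2.1 [0.005, -0.001, 0.002] turn z 0.03
```

That is 8.5 N at the ball, about 0.55 N m, held for over a second. Letting go and backing off.

Request:
carry_out --delta_pos '[[-0.01,0,0],[-0.025,0,0],[-0.05,0,0],[-0.07,0,0],[-0.07,0,-0.1],[-0.07,0,-0.2],[-0.07,0,-0.3],[-0.07,0,-0.3],[-0.07,0,-0.3]]' --turn '[[0,0,0],[0,0,0],[0,0,0],[0,0,0],[0,0,0],[0,0,0],[0,0,0],[0,0,0],[0,0,0]]' --claw '[1,1,1,1,1,1,1,1,1]'

```text
clock: 22.95
position: [0.546, 0.0096, 0.2633]
ee_rot: [-0.0, 0.997, -0.082, 0.002]
contact_force: [-0.7, 0.0, -0.8]
width: 0.0001
gripper_force: 0.0
```

```bash
python3 look.py w10; python3 lean.py w10 .053 0
```

```text
clock 23.0 tcp st [-0.0059  0.08    0.1518] F st [-0.6447  0.1253 -0.5328]
wrist hub 0.69 [-0.0018 -0.0026  0.0444] lean 3.4
side hub 0.71 [0.0019 0.0057 0.0469] lean -6.9
scene hub 0.61 [0.     0.0009 0.0482] lean -1.1
wrist lever_ball 0.92 [0.026  0.059  0.0425] lean 
side lever_ball 0.73 [0.0281 0.0591 0.0417] lean 
scene lever_ball 0.46 [0.0324 0.0574 0.0425] lean 
wrist collar 0.68 [ 0.0035 -0.0026 -0.002 ] lean 
side collar 0.53 [-0.0016 -0.001   0.0022] lean 
scene collar 0.76 [-0.0016  0.002  -0.0006] lean 
hub top 1522 1071 [0.0018 0.0012 0.0533] [-0.0074  0.0402  0.9992] lean by normal -2.302716793893446 by centre -1.2564377745665574 [0.0268 0.0269 0.0028] r 0.05330023526928684
flat 2450 tilt -3.298311525732991 [-0.0569  0.0001  0.0113]
flat 1322 tilt -1.2413657516737937 [ 0.0361 -0.0011  0.0114]
cover top 2415 tilt -2.622252426932457
```

View pics/w10.png

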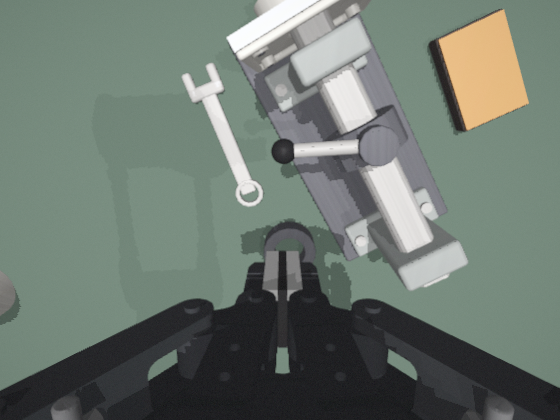

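The picture shows the lever stayed tight, with the ball at (284,151) at about 2.0 rad. The hub at (379,147) is still square to the flat (-2.3° against -2.6°). Nothing around it has moved and the tool is clear, so I'll hand in.

```bash
python3 -c "
from rig import manip
print(manip.sign_off())"
```

```text
the job is handed in; nothing more can be done
None
```

The collar sits square on the flat to within about 1°. The lever screw was tightened to about 0.55 N m (8.5 N at the ball), held for just over a second, then let go. It stayed put afterwards and the job is handed in at about 23 s, but no verdict came back. The highest fixture force I read was about 18 N.

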